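# Pull the sprung organiser lid down with the hook pole

## Task

Take the hook pole off its bracket, catch its hook in the ring on the raised lid of the clear shoe-care organiser and pull the lid down until its latch snaps and it stays shut, then hang the pole back in the bracket. Pull gently: the ring is only glued to the acrylic and must never feel more than 18 N. Touch the organiser with the pole only, and leave everything else on the ledge where it is.

Things in the scene. Friction and masses are not known exactly. Their poses are not given: they have to be found in the camera images.
- pole: Upright hook pole, 0.10 to 0.19 kg, in the bracket at first. Origin: on the shaft's axis, level with the prong's axis; z up the shaft, y along the prong. Steel shaft 8 x 8 mm, z 0 to 85 mm; collar 26 x 26 mm, z 85 to 91; beech handle 18 x 18 mm, z 91 to 141. Hook: 6 mm round bar, a prong 30 mm along +y from the shaft's foot, then a tip turned down, lowest point 15 mm below the prong's axis.
- grip (a point): Where to grip the pole: middle of its handle, 120 mm above the pole's origin. Same axes as the pole.
- hook (a point): The hook's seat: on the prong's axis, 15.5 mm along +y from the shaft's axis, midway between shaft and tip (11.5 mm free each way). Same axes as the pole.
- bracket: Fixed bracket. Wooden foot 110 x 100 x 10 mm; two steel posts, 34 mm wide over both, 34 to 46 mm behind (+x of) the origin, 125 mm high; from them two arms, 11 mm wide, 6 mm thick, tops at 125 mm, reach forward to 20 mm before the origin, with a 12 mm wide slot between them, open towards the bracket's -x. Origin: centre of the foot's underside, z up.
- slot (a point): Middle of the slot, above the bracket's origin, at the arms' tops; axes as the bracket. The pole hangs here by its collar, its origin 85 mm below, axes along the bracket's within 0.1 rad. The hook cannot pass up through the slot: lift the pole a few mm (collar off the arms), draw it out through the open -x end by 60 mm or more, then raise it; bring it back the same way.
- organiser: Clear acrylic box fixed to the ledge, 140 (x) x 180 (y) x 90 mm high, open on top under a hinged lid, a tin and jars inside. Origin: centre of its underside; its front is its -x side, z up. The latch's spring catch is on the front wall, 60 mm to +y of the middle, 13 mm out.
- lid_hinge (a point): Middle of the lid's hinge line, at the organiser's back upper edge: 70 mm to +x of its origin, 92 mm up. The line runs along the organiser's y. Same axes as the organiser.
- ring (a point): Centre of the steel ring on the middle of the lid's front edge, 163 mm from the hinge line, 18 mm beyond the lid's edge. Bar 5 mm thick, hole 26 mm across; the hole runs along the organiser's y at every lid angle, so a hook enters sideways. Its y axis is the organiser's y. With the hook borne down in it, the prong's axis is 10 mm below this centre.
- lid (a joint): Lid angle, rad: 0 = level, grows as the front rises, starts at 0.65 to 0.9. Ring centre is 163*sin(angle)+2*cos(angle) mm above the hinge. Clear lid 145 x 188 x 4 mm on a stiff sprung hinge: stays at its start; pulling down at the ring takes about 2 N at first, 3 to 5 N near the bottom; let go unlatched it springs far up. It latches at 0.01 to 0.14, as the latch is set.
- latch (a point): Latch, on the organiser's front wall (nominal place, 90 mm up). It is set up to 9 mm higher or lower each time, not measured: feel for it. Pulled down, the lid's bead forces a spring catch back over 3 to 5 mm of ring travel (8 to 12 N in all at the ring); the force falls to about 4 N as it snaps over; then after 5 to 8 mm more comes a hard stop. Latched: 2 mm above that stop.
- tin_black: Closed round black polish tin, 71 mm across, 25 mm high, on the ledge; to be left alone. Origin: centre of its underside.
- tin_neutral: Closed round plain metal polish tin, 71 mm across, 25 mm high, inside the organiser; leave alone. Origin: centre of its underside.
- brush: Beech shoe brush 150 x 50 x 45 mm, leave alone. Origin: centre of its underside, long along its x.
- shoe_horn: Chrome shoe horn 190 mm long, lying flat, leave alone. Origin: near its middle, long along its x.
- mug: Mug, 80 mm across, 90 mm high, leave alone. Origin: centre of its underside.
- jar: Closed amber glass jar, 66 mm across, 100 mm high, leave alone. Origin: centre of its underside.
- bowl: White bowl, 100 mm across, 45 mm high, leave alone. Origin: centre of its underside.
- spoon: Spoon lying along its x, leave alone.
Things that resemble listed ones, but are neither listed nor needed, are in the scene too. Leave any orange or yellow look-alike of the bracket alone.

How it is judged:
By the outcome, as a careful person would: the job done as asked, in the order asked, and still so for the second after the job is handed in, with the robot touching nothing.
It also fails if it takes over 72 s, if anything falls off the work surface, if the arm or the gripper's body presses on something with over 40 N, if the wrist force passes 120 N, or if a joint passes its speed limit or range.

## Robot

A 7-joint arm with a two-finger parallel gripper is mounted at the origin on the work surface. World frame = base frame: x ahead of the robot, y to its left, z up, the work surface at z = 0. Lengths are in m, angles in rad, forces in N, time in s.
With the tool pointing down it reaches from about 0.425 to 0.925 m from the base axis. Payload 6.8 kg.
Tool frame: the origin (TCP) lies at the very end of the fingers, on their centre line; the grasp point (between the pads) lies 19 mm behind it; z points along the fingers, y is the line along which they close (so a half turn about z gives the same grasp; the last joint's range is limited). The gripper opens to 85 mm and grips with 20 to 120 N. Pads are 22 mm wide; open, the fingers measure 114 mm over their backs; the gripper's body (76 mm by 85 mm) begins 54 mm behind the grasp point. The pads swing forward as they close: fully open they stand 13 mm farther back than shut.
Start: joints at [-1.319, 0.477, 0.022, 1.555, -0.011, 1.109, -0.083], TCP at [0.238, 0.632, 0.231] pointing down, gripper open.
Joint ranges: [-2.96, 2.96], [-0.34, 2.1], [-1.41, 1.46], [0.24, 2.44], [-1.37, 4.51], [0.17, 1.92], [-2.96, 2.96]. Speed limits (rad/s): [2.39, 2.39, 3.14, 3.14, 3.14, 3.14, 3.14].

## Interface

Orientations are given as a rotation vector (axis times angle).
In Python, from bench import monitor, optics, r gives the robot as it stands.
- The arm moves only by the shell command python3 -m crank 'ROWS' [OPENING] [FORCE]. ROWS is JSON, a list of rows, each a list of 2 entries, a list of its own where there are three numbers: the shift along the tool's x, y, z in cm, then the turn, a rotation vector about the tool's x, y, z in rad. A call has 1 to 5 rows; each row shifts and turns the commanded pose from where the row before left it, along the tool's axes as they then stand; what a row does not reach is not made up. A row lasts 1/10 s, in which the tool goes at most 50 mm and 8.59 degrees, less where a joint would pass 70% of its speed; a pose out of reach is approached as far as the arm can. A call is refused whole if a number of a shift passes 5 or a number of a turn 0.15, either way. A call with a gripper value outside its range is refused whole. OPENING is the finger opening in cm, from 0 to 8.54, set as the call begins (- or left out, the last holds). The fingers move at their own pace and stop on an object; FORCE is the grip in N (left out, the last holds). Time passes only in rows, so rows that do not move let the fingers close. It gives the time, the measured TCP pose, the force, the opening and the grip force at its end, in the units of the state.
- monitor.get_obs(): the state, without advancing time (a new reading comes with each control period).
- optics.grab_frame(name): name is "side" or "top" or "wrist"; returns (picture, depth): 384x512x3 uint8, red, green, blue; 384x512 float32, m along the optical axis (not along the pixel's ray), 0 where there is no reading.
- optics.camera_model(name): a dict with "vertical_fov" (degrees; the focal length in pixels is half the picture's height over the tangent of half this angle, whatever the lens; pixels are square), "cx", "cy" (the principal point, pixels), "D" ([k1, k2, p1, p2, k3] as OpenCV has them; the pictures are not rectified), "R" (3x3) and "t" (3): a world point X has camera coordinates R X + t; the wrist camera has in their place "hand_eye" (4x4, takes a point from camera to tool coordinates, whose origin is the TCP and whose axes are the flange's). Camera axes: x right, y down, z forward; pixel columns grow to the right and rows downward; lengths in m; the calibration is good to about 2 mm. A picture is of the moment at which its call begins: read the wrist's pose just before it. camera_model takes no time and is no camera call.
- r.hand_in(): hands the job in; it is judged then, once.
The state is a dict: "clock": time; "joints": joint angles; "qvel": joint speeds; "tau": joint torques, N m; "tcp_pos": TCP position; "orientation": TCP orientation; "contact_force": force on the tool from outside, world axes, zero at the start; "moment": the same for the moment, N m; "grip_width": finger opening in m; "gripper_force": force on a finger pad.
Only numpy, scipy, OpenCV 4.12 (cv2) and the standard library are available. Lean on these libraries where they do the work, as an engineer would, in place of code of your own. Each camera call takes 0.05 s, during which the arm holds its last target. There are 200 camera calls.

## Working session

There is one attempt and no reset: what is moved stays moved. The work goes in short steps, Python scripts to look and compute and a shell command to move; the robot and the scene stay as the last step left them, time stands still between calls to the robot, and variables do not carry over. Pictures are saved under pics/ and viewed, at most 11 in all, crops included, and the job is handed in when it is done.

```bash
mkdir -p pics; ls; cat > h.py <<'E'
import numpy as np, cv2
from scipy.spatial.transform import Rotation as Ro
from bench import monitor, optics, r
def K(m):
    f=192/np.tan(np.radians(m["vertical_fov"])/2)
    return np.array([[f,0,m["cx"]],[0,f,m["cy"]],[0,0,1]])
def grab(n):
    o=monitor.get_obs(); im,d=optics.grab_frame(n); m=optics.camera_model(n)
    return o,im,d,m
def cam2world(n,m,o):
    T=np.eye(4)
    if n=="wrist":
        B=np.eye(4);B[:3,:3]=Ro.from_rotvec(o["orientation"]).as_matrix();B[:3,3]=o["tcp_pos"]
        return B@np.array(m["hand_eye"])
    T[:3,:3]=np.array(m["R"]).T;T[:3,3]=-T[:3,:3]@np.array(m["t"]);return T
def rays(m,uv):
    p=cv2.undistortPoints(np.array(uv,float).reshape(-1,1,2),K(m),np.array(m["D"],float))[:,0]
    return np.c_[p,np.ones(len(p))]
def cloud(n,m,o,d):
    v,u=np.mgrid[:384,:512]; P=rays(m,np.c_[u.ravel(),v.ravel()])*d.reshape(-1,1)
    T=cam2world(n,m,o); return (P@T[:3,:3].T+T[:3,3]).reshape(384,512,3)
E
python3 - <<'E'
from h import *
for n in("side","top"):
    o,im,d,m=grab(n); np.savez(n+".npz",im=im,d=d)
    cv2.imwrite(f"pics/{n}0.png",cv2.resize(im[:,:,::-1],(800,600)))
    T=cam2world(n,m,o);print(n,T.round(3),m["D"])
print({k:np.round(v,3) for k,v in o.items()})
E
```

```text
pics
side [[ 0.919 -0.272  0.285  0.081]
 [-0.394 -0.631  0.668 -1.118]
 [-0.002 -0.726 -0.687  1.28 ]
 [ 0.     0.     0.     1.   ]] [0.00103429 0.         0.         0.         0.        ]
top [[ 0.025 -0.995  0.095  0.412]
 [-1.    -0.025 -0.005 -0.016]
 [ 0.007 -0.095 -0.995  1.439]
 [ 0.     0.     0.     1.   ]] [-0.14603832  0.          0.          0.          0.        ]
{'clock': np.float64(0.05), 'joints': array([-1.319,  0.478,  0.022,  1.556, -0.012,  1.109, -0.083]), 'qvel': array([ 0.   , -0.   , -0.   , -0.002,  0.001,  0.   , -0.001]), 'tau': array([ 4.0000e-03, -5.9829e+01,  1.6150e+00, -2.8225e+01,  1.3000e-02,
        5.0000e-03, -0.0000e+00]), 'tcp_pos': array([0.237, 0.631, 0.23 ]), 'orientation': array([-5.620e-01, -3.091e+00,  3.000e-03]), 'contact_force': array([-0.041, -0.362,  0.728]), 'moment': array([ 0.002, -0.024,  0.018]), 'gripper_force': np.float64(0.0), 'grip_width': np.float64(0.086)}
```

View pics/side0.png

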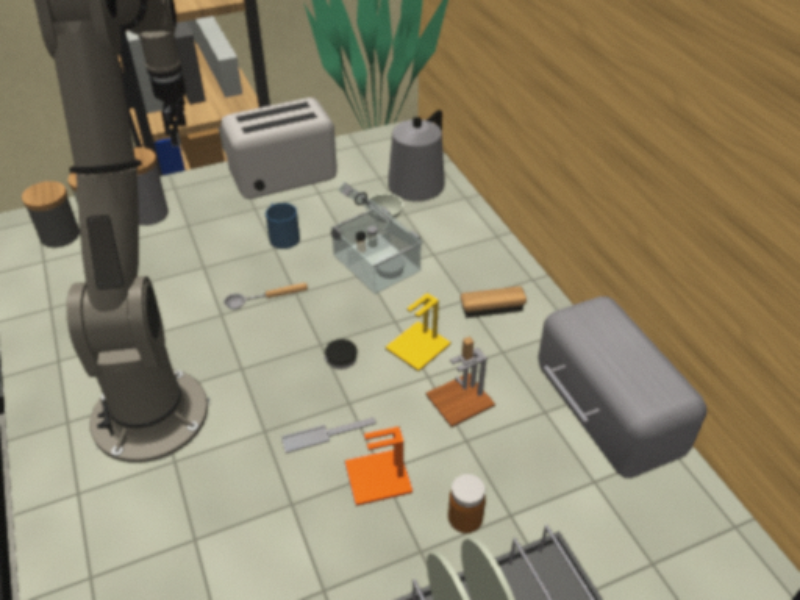

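View pics/top0.png

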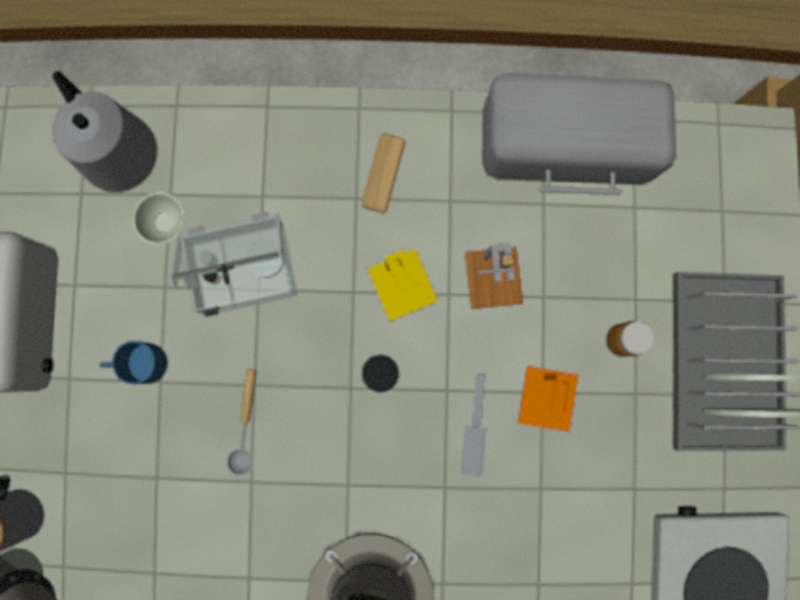

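The side view shows the bracket with the pole at (465,385) and the organiser at (375,250). In the top view the bracket foot is at (495,277), the organiser at (237,265), its catch at (210,310), so the front faces the robot. The ring is near (225,270).

```bash
python3 - <<'E'
from h import *
o=monitor.get_obs()
for n in("top","side"):
    z=np.load(n+".npz");im,d=z["im"],z["d"];m=optics.camera_model(n);P=cloud(n,m,o,d)
    hsv=cv2.cvtColor(im,cv2.COLOR_RGB2HSV)
    if n=="top":
        box=np.zeros(d.shape,bool);box[150:205,290:345]=1
        k=box&(hsv[...,1]>110)&(abs(P[...,2]-.01)<.006)
        xy=P[k][:,:2];print(n,len(xy),cv2.minAreaRect((xy*1000).astype(np.float32)))
    # tall things near bracket
        q=P[box&(P[...,2]>.115)];print(np.c_[q][::4].round(3))
        big=cv2.resize(im[125:215,100:205][:,:,::-1],None,fx=5.7,fy=5.7,interpolation=cv2.INTER_CUBIC)
        cv2.imwrite("pics/orgtop.png",big)
        print("depth valid",(d[140:200,115:190]>0).mean())
        print((P[150:200:3,110:190:5,2]*1000).round().astype(int))
E
```

```text
top 799 ((599.3233032226562, -216.45693969726562), (106.32101440429688, 98.3877944946289), 6.345621585845947)
[[ 0.647 -0.214  0.126]
 [ 0.648 -0.226  0.12 ]
 [ 0.643 -0.201  0.127]
 [ 0.643 -0.212  0.127]
 [ 0.644 -0.223  0.126]
 [ 0.64  -0.195  0.126]
 [ 0.412 -0.016  1.439]
 [ 0.64  -0.216  0.131]
 [ 0.642 -0.229  0.12 ]
 [ 0.638 -0.204  0.124]
 [ 0.638 -0.215  0.125]
 [ 0.639 -0.226  0.122]
 [ 0.636 -0.201  0.123]
 [ 0.635 -0.212  0.126]
 [ 0.636 -0.223  0.122]
 [ 0.633 -0.196  0.122]
 [ 0.633 -0.206  0.125]
 [ 0.633 -0.228  0.128]
 [ 0.631 -0.205  0.117]
 [ 0.631 -0.226  0.124]
 [ 0.627 -0.204  0.125]
 [ 0.628 -0.226  0.124]
 [ 0.624 -0.204  0.123]
 [ 0.616 -0.214  0.181]
 [ 0.621 -0.198  0.127]
 [ 0.62  -0.208  0.135]
 [ 0.613 -0.212  0.181]
 [ 0.615 -0.223  0.174]
 [ 0.619 -0.207  0.124]
 [ 0.611 -0.209  0.178]
 [ 0.61  -0.219  0.182]
 [ 0.616 -0.201  0.125]
 [ 0.611 -0.207  0.16 ]
 [ 0.608 -0.214  0.182]
 [ 0.609 -0.225  0.177]
 [ 0.613 -0.206  0.129]
 [ 0.605 -0.209  0.183]
 [ 0.605 -0.219  0.183]
 [ 0.61  -0.201  0.128]
 [ 0.606 -0.207  0.157]
 [ 0.603 -0.215  0.179]
 [ 0.6
[... 1491 characters left out ...]
2   33
     9   91]
 [ 202  201  208  208   61   60   20  199   -1    2    9    1   19    7
     8 1439]
 [ 200    2  211  202    0   48    9  225    5    4    6    7    1   -1
     0   88]
 [   3    1  199  195    4    9    7   54    5    2    6    5   -1    4
    10   91]
 [  -4   -1   -6   73    1    5    5   61    8    2   -1    3    1    1
    91   90]
 [   0    0    0   79    6    4    3    9    0    7    2   96   84   68
    51   27]
 [  -1    1    0   84   14    8    5    3   89   93   74   50   29    2
    -7    0]
 [   4   -3    3   91   10    8   84   80   56   33    8    0    2   -5
    -1   -5]
 [   3   -4   -1   86  104   92   40   13    7    1    1   -1    1   -1
     7    2]]
```

View pics/orgtop.png

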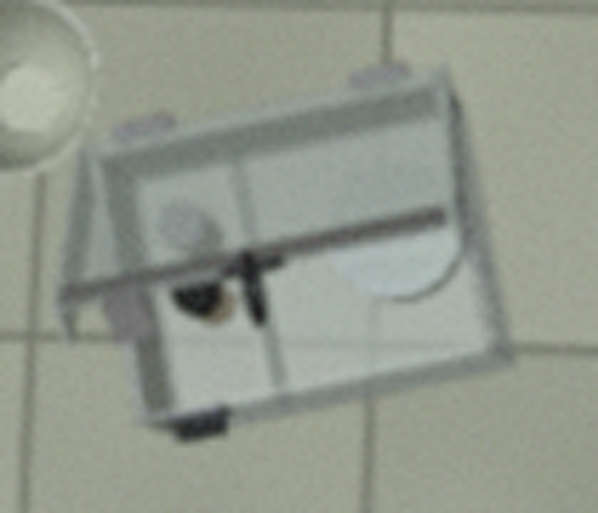

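The crop shows the raised lid's dark front edge from (70,295) to (445,215), the ring edge-on near (257,290), and the catch at (200,425). Depth reads on the acrylic, so I'll fit the lid plane.

```bash
cat > org.py <<'E'
from h import *
o=monitor.get_obs(); A=[]
for n in("top","side"):
    z=np.load(n+".npz");im,d=z["im"],z["d"];m=optics.camera_model(n);P=cloud(n,m,o,d)
    q=P[(d>0)&(P[...,0]>.45)&(P[...,0]<.85)&(P[...,1]>.1)&(P[...,1]<.45)&(P[...,2]>.05)&(P[...,2]<.26)]
    s=q[q[:,2]>.11]; best=None; g=np.random.default_rng(0)
    for _ in range(500):
        a=s[g.choice(len(s),3,0)]; nn=np.cross(a[1]-a[0],a[2]-a[0]); nn/=np.linalg.norm(nn)+1e-12
        i=abs((s-a[0])@nn)<.005
        if best is None or i.sum()>best.sum(): best=i
    for _ in range(3):
        c=s[best].mean(0); nn=np.linalg.svd(s[best]-c,full_matrices=False)[2][2]; nn*=np.sign(nn[2]); best=abs((s-c)@nn)<.005
    ang=np.arccos(nn[2]); yaw=np.arctan2(nn[1],nn[0])
    # lid rises toward -x_org, normal tilts toward +x? front(-x) up => normal leans to +x
    ex=np.array([np.cos(yaw),np.sin(yaw),0]);ey=np.array([-ex[1],ex[0],0]);el=np.cross(nn,ey); el*=-np.sign(el[2])*-1
    L=s[best]; t=(L-c)@el; w=(L-c)@ey
    # hinge: along -el to z=.094
    print(n,len(s),best.sum(),"ang",ang.round(3),"yaw",yaw.round(4),"c",c.round(4),"n",nn.round(3))
    print(" y ext",np.percentile(w,[.5,2,98,99.5]).round(4),"el ext",np.percentile(t,[.5,2,98,99.5]).round(4))
    mid=(np.percentile(w,1)+np.percentile(w,99))/2
    h=c+ey*mid; h=h-el*((h[2]-.094)/el[2]); print(" hinge",h.round(4),"-> ring guess",(h+el*.163).round(4))
    # candidate ring points: beyond lid edge
    u=(q-h)@el; v=(q-h)@ey; k=(abs((q-h)@nn)<.02)&(u>.148)&(u<.19)
    print(" ring pts",np.c_[u[k],v[k],((q-h)@nn)[k]].round(3).tolist()[:60])
E
python3 org.py
```

```text
top 1921 1763 ang 0.843 yaw 0.2399 c [0.617  0.2594 0.1625] n [0.725 0.177 0.665]
 y ext [-0.0932 -0.0904  0.0915  0.0945] el ext [-0.0697 -0.0664  0.0599  0.0683]
 hinge [0.6761 0.2745 0.094 ] -> ring guess [0.5708 0.2487 0.2157]
 ring pts [[0.151, -0.081, 0.005], [0.151, -0.088, 0.003], [0.149, -0.067, 0.004], [0.148, -0.07, 0.003], [0.149, -0.072, 0.002], [0.149, -0.089, -0.002], [0.149, -0.092, -0.002], [0.148, -0.066, 0.0], [0.148, -0.079, -0.003], [0.148, -0.041, 0.004], [0.149, -0.035, 0.002], [0.151, -0.038, 0.003], [0.148, -0.05, -0.002], [0.15, -0.055, -0.002], [0.149, -0.092, -0.012], [0.15, -0.095, -0.012], [0.148, -0.02, 0.003], [0.148, -0.04, -0.002], [0.149, -0.042, -0.002], [0.152, -0.094, -0.014], [0.165, -0.0, 0.016], [0.157, -0.001, 0.011], [0.152, -0.012, 0.004], [0.15, -0.022, 0.001], [0.15, -0.027, -0.001], [0.172, 0.002, 0.018], [0.166, 0.0, 0.014], [0.157, -0.0, 0.008], [0.153, -0.002, 0.005], [0.149, -0.008, 0.0], [0.149, -0.011, -0.0], [0.149, -0.013, -0.001], [0.167, 0.003, 0.012], [0.169, 0.0, 0.013], [0.154, 0.001, 0.003], [0.154, -0.001, 0.002], [0.15, -
[... 1426 characters left out ...]
 [0.153, 0.056, -0.013], [0.148, 0.041, -0.002], [0.179, 0.003, 0.006], [0.175, 0.004, 0.008], [0.17, 0.004, 0.01], [0.161, 0.009, 0.011], [0.158, 0.008, 0.013], [0.159, 0.003, 0.016], [0.149, 0.061, -0.019], [0.182, 0.002, 0.002], [0.174, 0.005, 0.003], [0.152, 0.01, 0.01], [0.155, 0.004, 0.013], [0.178, 0.006, -0.004], [0.179, 0.002, -0.002], [0.176, 0.006, -0.007], [0.177, 0.002, -0.009], [0.149, 0.004, 0.002], [0.168, 0.008, -0.013], [0.15, 0.005, -0.004], [0.166, 0.007, -0.016], [0.164, 0.004, -0.014], [0.15, 0.01, -0.011], [0.148, 0.004, -0.006], [0.15, -0.01, 0.001], [0.158, 0.007, -0.017], [0.156, 0.005, -0.015], [0.152, 0.005, -0.013], [0.148, -0.039, 0.002], [0.153, -0.056, 0.002]]
```

```bash
cat > go.py <<'E'
# python3 go.py x y z yaw(of tool y axis, deg) : what remains, in tool axes (cm, rad)
import sys; from h import *
o=monitor.get_obs(); R=Ro.from_rotvec(o["orientation"]).as_matrix()
x,y,z,w=map(float,sys.argv[1:5]); w=np.radians(w)
ty=np.array([np.cos(w),np.sin(w),0]); tz=np.array([0,0,-1.]); G=np.c_[np.cross(ty,tz),ty,tz]
print("shift cm",(R.T@(np.array([x,y,z])-o["tcp_pos"])*100).round(2),"turn",Ro.from_matrix(R.T@G).as_rotvec().round(3),"t",o["clock"],"F",np.round(o["contact_force"],2))
E
python3 -m crank '[[[0,0,0],[0,0,-0.12]],[[0,0,0],[0,0,-0.12]],[[0,0,0],[0,0,-0.12]],[[0,0,0],[0,0,-0.11]]]'
python3 go.py 0.6 -0.2165 0.26 96.3
```

```text
clock: 0.5
tcp_pos: [0.2376, 0.6314, 0.2307]
orientation: [0.181, -3.136, 0.002]
contact_force: [0.2, -0.1, 0.8]
grip_width: 0.0854
gripper_force: 0.0
shift cm [-26.27 -88.4   -2.85] turn [-0.001 -0.     0.005] t 0.5 F [ 0.24 -0.12  0.8 ]
```

```bash

python3 -m crank '[[[-4,-3,-0.5],[0,0,0]],[[-4,-3,-0.5],[0,0,0]],[[-4,-3,-0.5],[0,0,0]],[[-3,-4,-0.5],[0,0,0]],[[-3,-4,-0.5],[0,0,0]]]'
python3 -m crank '[[[-2,-4.5,-0.4],[0,0,0]],[[-2,-4.5,0],[0,0,0]],[[-2,-4.5,0],[0,0,0]],[[-1,-4.8,0],[0,0,0]],[[-1,-4.8,0],[0,0,0]]]'
python3 -m crank '[[[0,-5,0],[0,0,0]],[[0,-5,0],[0,0,0]],[[0,-5,0],[0,0,0]],[[0,-5,0],[0,0,0]],[[0,-5,0],[0,0,0]]]'
python3 go.py 0.6 -0.2165 0.26 96.3
```

```text
clock: 1.0
tcp_pos: [0.4356, 0.4816, 0.2558]
orientation: [0.173, -3.136, 0.001]
contact_force: [0.6, 0.6, -0.7]
grip_width: 0.085
gripper_force: 0.0
clock: 1.5
tcp_pos: [0.5396, 0.2604, 0.2598]
orientation: [0.173, -3.136, 0.001]
contact_force: [0.6, 0.1, -0.2]
grip_width: 0.0854
gripper_force: 0.0
clock: 2.0
tcp_pos: [0.5663, 0.012, 0.26]
orientation: [0.173, -3.136, -0.0]
contact_force: [1.6, -0.4, -0.1]
grip_width: 0.0854
gripper_force: 0.0
shift cm [-8.400e-01 -2.309e+01 -1.000e-02] turn [ 0. -0.  0.] t 2.0 F [ 1.58 -0.39 -0.12]
```

```bash

python3 -m crank '[[[0,-5,-0.5],[0,0,0]],[[0,-5,-0.5],[0,0,0]],[[-0.4,-5,-1],[0,0,0]],[[-0.4,-5,-1],[0,0,0]],[[0,-3.1,-1],[0,0,0]]]'
python3 -m crank '[[[0,0,0],[0,0,0]]]' >/dev/null
python3 - <<'E'
from h import *
o,im,d,m=grab("wrist");np.savez("w1.npz",im=im,d=d,pos=o["tcp_pos"],ori=o["orientation"])
print(np.array(m["hand_eye"]).round(3),o["tcp_pos"])
cv2.imwrite("pics/w1.png",im[:,:,::-1])
P=cloud("wrist",m,o,d); f=(d>0)
k=f&(abs(P[...,2]-.181)<.006)&(abs(P[...,0]-.6)<.04)&(abs(P[...,1]+.215)<.04)
print("handle top",k.sum(),cv2.minAreaRect((P[k][:,:2]*1000).astype(np.float32)),P[k].mean(0))
k=f&(abs(P[...,2]-.01)<.005)&(abs(P[...,0]-.6)<.08)&(abs(P[...,1]+.215)<.08)&(cv2.cvtColor(im,cv2.COLOR_RGB2HSV)[...,1]>110)
print("foot",k.sum(),cv2.minAreaRect((P[k][:,:2]*1000).astype(np.float32)))
E
```

```text
clock: 2.5
tcp_pos: [0.5989, -0.2164, 0.2996]
orientation: [0.167, -3.136, 0.002]
contact_force: [0.5, -0.7, 0.4]
grip_width: 0.0854
gripper_force: 0.0
[[ 0.001 -0.956 -0.292  0.075]
 [ 1.     0.001 -0.     0.001]
 [ 0.    -0.292  0.956 -0.143]
 [ 0.     0.     0.     1.   ]] [ 0.59886525 -0.21888903  0.30075425]
handle top 312 ((607.5601806640625, -216.4439697265625), (17.62813377380371, 17.160266876220703), 6.4828081130981445) [ 0.60692292 -0.21650475  0.18066205]
foot 3246 ((599.3020629882812, -217.90496826171875), (107.51055908203125, 97.63510131835938), 7.294802188873291)
```

View pics/w1.png

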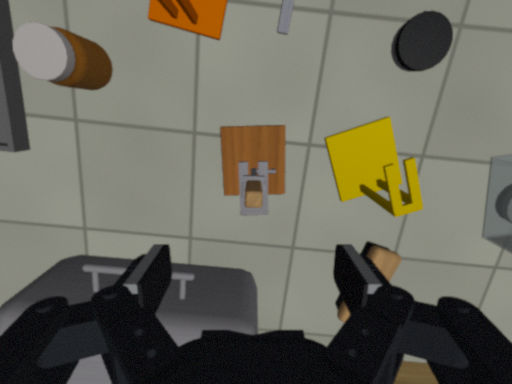

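The wrist view shows the pole's handle at (255,198), with the prong to the right (+y) at (270,171) and the slot opening upward (-x). The depth gives the handle's axis as (0.607, -0.2165) and its yaw as about 6.5°.

```bash
python3 go.py 0.607 -0.2165 0.141 96.6
python3 -m crank '[[[-0.75,0.1,4],[0,0,0]],[[0,0,4],[0,0,0]],[[0,0,4],[0,0,0]],[[0,0,2],[0,0,0]],[[0,0,0],[0,0,0]]]'
python3 go.py 0.607 -0.2165 0.141 96.6
```

```text
shift cm [-0.78 -0.2  15.88] turn [-0.001  0.    -0.01 ] t 2.65 F [0.28 0.25 0.32]
clock: 3.15
tcp_pos: [0.6044, -0.207, 0.1555]
orientation: [0.177, -3.129, -0.005]
contact_force: [-0.4, -0.8, 0.0]
grip_width: 0.0851
gripper_force: 0.0
shift cm [-0.16 -0.97  1.45] turn [ 0.004 -0.007 -0.002] t 3.15 F [-0.38 -0.84  0.02]
```

```bash
python3 -m crank '[[[0,0,0],[0,0,0]]]'
python3 -m crank '[[[0,0,0],[0,0,0]]]'
python3 go.py 0.607 -0.2165 0.141 96.6
```

```text
clock: 3.25
tcp_pos: [0.6071, -0.2088, 0.1598]
orientation: [0.175, -3.136, -0.001]
contact_force: [0.6, 0.6, 0.2]
grip_width: 0.0854
gripper_force: 0.0
clock: 3.35
tcp_pos: [0.6081, -0.2098, 0.1614]
orientation: [-0.174, 3.134, -0.001]
contact_force: [0.1, -0.7, 1.1]
grip_width: 0.0852
gripper_force: 0.0
shift cm [ 0.19 -0.66  2.04] turn [-0.001  0.003 -0.004] t 3.35 F [ 0.1  -0.74  1.05]
```

```bash
python3 -m crank '[[[0,0,0],[0,0,0]],[[0,0,0],[0,0,0]]]'
python3 go.py 0.607 -0.2165 0.141 96.6
```

```text
clock: 3.55
tcp_pos: [0.6075, -0.2102, 0.1609]
orientation: [-0.173, 3.135, -0.001]
contact_force: [0.7, -0.7, -0.7]
grip_width: 0.0855
gripper_force: 0.0
shift cm [ 0.13 -0.61  1.99] turn [-0.001  0.002 -0.005] t 3.55 F [ 0.73 -0.74 -0.72]
```

```bash
python3 -m crank '[[[0.1,-0.6,0.5],[0,0,0]],[[0,0,1],[0,0,0]],[[0,0,0.5],[0,0,0]],[[0,0,0],[0,0,0]],[[0,0,0],[0,0,0]]]'
python3 go.py 0.607 -0.2165 0.141 96.6
python3 - <<'E'
from h import *
o,im,d,m=grab("wrist"); P=cloud("wrist",m,o,d)
k=(d>0)&(abs(P[...,2]-.181)<.006)&(abs(P[...,0]-.6)<.04)&(abs(P[...,1]+.215)<.04)
print(k.sum(),P[k].mean(0) if k.any() else 0)
E
```

```text
clock: 4.05
tcp_pos: [0.6064, -0.2161, 0.1392]
orientation: [0.173, -3.136, -0.0]
contact_force: [-0.4, 0.4, 0.5]
grip_width: 0.0857
gripper_force: 0.0
shift cm [-0.05 -0.05 -0.18] turn [ 0.    -0.001 -0.005] t 4.05 F [-0.45  0.4   0.52]
1603 [ 0.60547366 -0.21679392  0.18036962]
```

Well aligned. Now close.

```bash
python3 -m crank '[[[0,0,0],[0,0,0]],[[0,0,0],[0,0,0]],[[0,0,0],[0,0,0]],[[0,0,0],[0,0,0]],[[0,0,0],[0,0,0]]]' 0 90
python3 -m crank '[[[0,0,0],[0,0,0]],[[0,0,0],[0,0,0]],[[0,0,0],[0,0,0]]]'
python3 -m crank '[[[0,0,-0.3],[0,0,0]],[[0,0,-0.3],[0,0,0]],[[0,0,0],[0,0,0]],[[0,0,0],[0,0,0]]]'
```

```text
clock: 4.6
tcp_pos: [0.6066, -0.2162, 0.1399]
orientation: [-0.173, 3.137, 0.0]
contact_force: [-0.5, -0.3, 0.4]
grip_width: 0.0168
gripper_force: 87.5
clock: 4.9
tcp_pos: [0.6067, -0.2162, 0.1399]
orientation: [-0.173, 3.137, 0.0]
contact_force: [0.1, 0.5, 4.3]
grip_width: 0.0169
gripper_force: 87.6
clock: 5.3
tcp_pos: [0.6065, -0.2162, 0.1456]
orientation: [0.173, -3.137, -0.0]
contact_force: [-0.0, -0.4, -1.3]
grip_width: 0.0166
gripper_force: 87.6
```

```bash
python3 -m crank '[[[2,0,0],[0,0,0]],[[2.5,0,0],[0,0,0]],[[2.5,0,0],[0,0,0]],[[2,0,0],[0,0,0]],[[0,0,0],[0,0,0]]]'
python3 -m crank '[[[0,0,-4],[0,0,0]],[[0,0,-4],[0,0,0]],[[0,0,-4],[0,0,0]],[[0,0,-4],[0,0,0]],[[0,0,-4],[0,0,-0.13]]]'
python3 -m crank '[[[-2,4,-1],[0,0,0]],[[-2,4,0],[0,0,0]],[[0,4,0],[0,0,0]],[[0,4,0],[0,0,0]],[[0,4,0],[0,0,0]]]'
python3 -m crank '[[[0,4,0],[0,0,0]],[[0,4,0],[0,0,0]],[[0,0,0],[0,0,0]],[[0,0,0],[0,0,0]],[[0,0,0],[0,0,0]]]'
python3 - <<'E'
from h import *
for n in("wrist","side"):
    o,im,d,m=grab(n);np.savez(n+"2.npz",im=im,d=d,pos=o["tcp_pos"],ori=o["orientation"])
    c=im if n=="wrist" else cv2.resize(im[90:230,200:380],None,fx=4.2,fy=4.2,interpolation=cv2.INTER_CUBIC)
    cv2.imwrite(f"pics/{n}2.png",c[:,:,::-1])
print(o["tcp_pos"],o["orientation"])
E
```

```text
clock: 5.8
tcp_pos: [0.514, -0.227, 0.1455]
orientation: [0.169, -3.135, -0.001]
contact_force: [1.2, 0.5, -1.2]
grip_width: 0.0169
gripper_force: 88.0
clock: 6.3
tcp_pos: [0.5176, -0.2257, 0.3475]
orientation: [-0.38, 3.118, -0.0]
contact_force: [0.4, -0.5, -1.2]
grip_width: 0.0166
gripper_force: 88.1
clock: 6.8
tcp_pos: [0.5085, -0.0203, 0.3558]
orientation: [-0.377, 3.118, 0.0]
contact_force: [0.5, 0.3, -1.5]
grip_width: 0.0168
gripper_force: 88.0
clock: 7.3
tcp_pos: [0.4899, 0.0545, 0.3557]
orientation: [-0.374, 3.119, -0.001]
contact_force: [0.3, -0.8, -0.2]
grip_width: 0.0167
gripper_force: 88.3
[0.48983404 0.05421381 0.35568321] [-3.73241301e-01  3.11924618e+00 -5.10639522e-04]
```

View pics/wrist2.png

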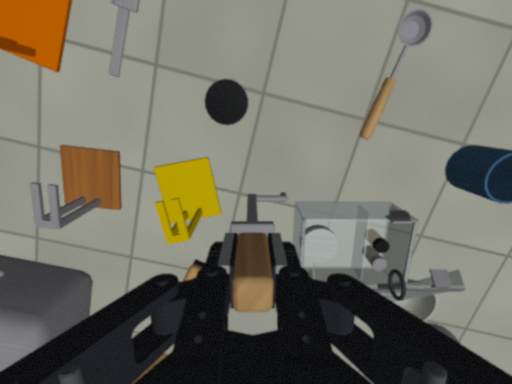

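View pics/side2.png

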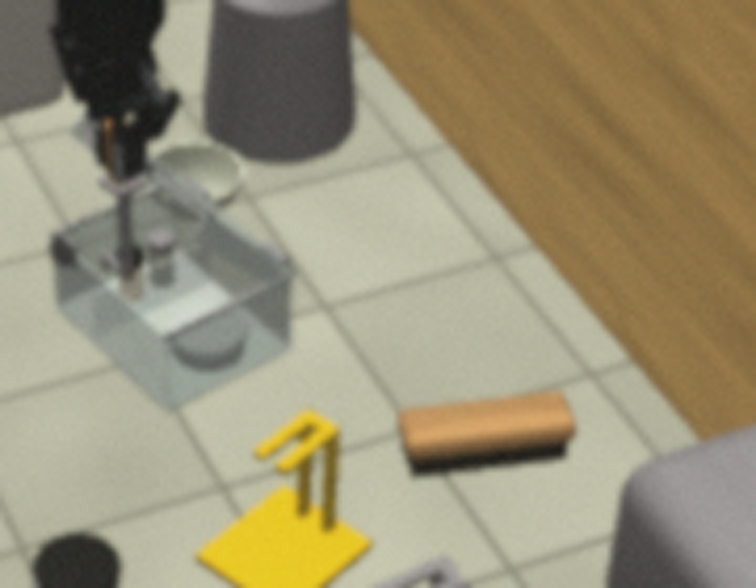

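The wrist view shows the ring edge-on at (397,285) and the hook, with its shaft at (252,210) and prong to (285,197). Both can be measured in one frame. The side crop shows the pole held upright at (122,220).

```bash
cat > meas.py <<'E'
import sys; from h import *
z=np.load(sys.argv[1]); im,d=z["im"],z["d"]; o=dict(tcp_pos=z["pos"],orientation=z["ori"]); m=optics.camera_model("wrist")
P=cloud("wrist",m,o,d); g=im.astype(int).sum(2)
u0,u1,v0,v1=map(int,sys.argv[2:6]); B=np.zeros(d.shape,bool);B[v0:v1,u0:u1]=1
k=B&(d>0)&(g<200)&(P[...,2]>.17)&(P[...,2]<.26)
q=P[k]; yaw=.24; ex=np.array([np.cos(yaw),np.sin(yaw),0]);ey=np.array([-ex[1],ex[0],0])
a=np.c_[q@ex,q@ey,q[:,2]]
print("ring",k.sum(),"min",np.percentile(a,3,0).round(4),"max",np.percentile(a,97,0).round(4))
from scipy.optimize import least_squares
s=least_squares(lambda p:np.hypot(a[:,0]-p[0],a[:,2]-p[1])-p[2],[np.median(a[:,0]),.215,.0155],loss="soft_l1",f_scale=.002)
c=ex*s.x[0]+ey*np.median(a[:,1])+np.array([0,0,s.x[1]]);print("centre",c.round(4),"r",s.x[2].round(4), "in TCP-frame offset org axes",((c-o["tcp_pos"])@np.c_[ex,ey,[0,0,1]]).round(4))
# hook
k=(d>0)&(np.linalg.norm(P-(o["tcp_pos"]-[0,0,.1]),axis=2)<.045)&(P[...,2]<o["tcp_pos"][2]-.08)
q=P[k]-o["tcp_pos"]; a=np.c_[q@ex,q@ey,q[:,2]]
pr=a[a[:,1]>.008]; print("hook pts",len(a),len(pr),"prong x med",np.median(pr[:,0]).round(4),"top z",np.percentile(pr[:,2],[5,50,90]).round(4),"tip y max",np.percentile(pr[:,1],98).round(4))
sl=np.polyfit(pr[:,1],pr[:,0],1);print("prong x vs y",sl.round(4))
L=(d>0)&(P[...,2]>.09)&(P[...,2]<.23)&(P[...,1]>.15)&(P[...,0]>.5)&(P[...,0]<.75)&(abs(P[...,1]-.26)<.15)
print("lid/box pts",L.sum())
E
python3 meas.py wrist2.npz 382 412 264 306
```

```text
ring 321 min [0.593  0.0981 0.2008] max [0.6234 0.1164 0.232 ]
centre [0.5663 0.2468 0.2161] r 0.0156 in TCP-frame offset org axes [ 0.12    0.1686 -0.1397]
hook pts 268 182 prong x med 0.0006 top z [-0.1069 -0.0973 -0.096 ] tip y max 0.0325
prong x vs y [-0.0305  0.0014]
lid/box pts 2481
```

```bash

python3 -m crank '[[[-4,3.6,0],[0,0,0]],[[-4,3.6,0],[0,0,0]],[[-3.9,3.6,0],[0,0,0]],[[0,0,0],[0,0,0]],[[0,0,0],[0,0,0]]]'
python3 -m crank '[[[0,0,1.2],[0,0,0]],[[0,0,1.2],[0,0,0]],[[0,0,1],[0,0,0]],[[0,0,0],[0,0,0]],[[0,0,0],[0,0,0]]]'
python3 - <<'E'
from h import *
o,im,d,m=grab("wrist");np.savez("wrist3.npz",im=im,d=d,pos=o["tcp_pos"],ori=o["orientation"])
c=cv2.resize(im[130:330,200:400],(800,600)[::-1] if 0 else (600,600),interpolation=cv2.INTER_CUBIC)
cv2.imwrite("pics/w3.png",c[:,:,::-1]);print(o["tcp_pos"],o["contact_force"])
E
```

```text
clock: 7.9
tcp_pos: [0.5738, 0.1798, 0.3546]
orientation: [0.377, -3.117, 0.001]
contact_force: [0.1, -0.8, -0.5]
grip_width: 0.0166
gripper_force: 88.2
clock: 8.4
tcp_pos: [0.573, 0.1793, 0.3215]
orientation: [0.376, -3.119, 0.0]
contact_force: [0.5, 0.3, -1.0]
grip_width: 0.0167
gripper_force: 88.2
[0.57303372 0.17928722 0.32151394] [ 0.46371889  0.2912052  -1.01557297]
```

View pics/w3.png

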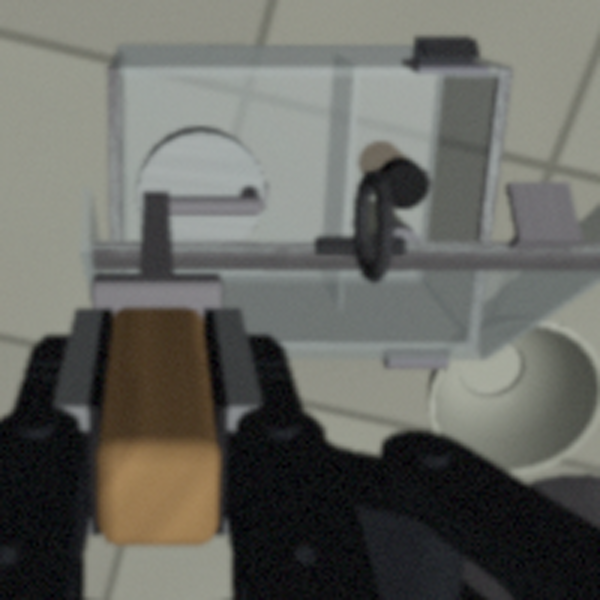

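The ring is at crop (373,225), so picture (324,205). The prong points at it from the left, at crop (165–260,205).

```bash
python3 meas.py wrist3.npz 316 333 185 226
```

```text
ring 364 min [0.5927 0.1041 0.202 ] max [0.6235 0.1125 0.2327]
centre [0.5664 0.2477 0.2169] r 0.0154 in TCP-frame offset org axes [ 0.0098  0.068  -0.1046]
hook pts 774 421 prong x med 0.0206 top z [-0.1227 -0.1172 -0.0966] tip y max 0.0325
prong x vs y [-0.2335  0.0178]
lid/box pts 6857
```

```bash

python3 -m crank '[[[-0.5,0,-0.1],[0,0,0]],[[-0.45,0,0],[0,0,0]],[[0,0,0],[0,0,0]],[[0,0,0],[0,0,0]]]'
python3 -m crank '[[[0,1,0],[0,0,0]],[[0,1,0],[0,0,0]],[[0,0.7,0],[0,0,0]],[[0,0,0],[0,0,0]],[[0,0,0],[0,0,0]]]'
python3 - <<'E'
from h import *
o,im,d,m=grab("wrist");np.savez("wrist4.npz",im=im,d=d,pos=o["tcp_pos"],ori=o["orientation"])
c=cv2.resize(im[150:270,220:340],(600,600),interpolation=cv2.INTER_CUBIC)
cv2.imwrite("pics/w4.png",c[:,:,::-1]);print(o["tcp_pos"],o["contact_force"])
yaw=.24;ex=np.array([np.cos(yaw),np.sin(yaw),0]);ey=np.array([-ex[1],ex[0],0]);D=np.array([.5664,.2477,.2169])-o["tcp_pos"];print(D@ex,D@ey,D[2])
E
```

```text
clock: 8.85
tcp_pos: [0.5827, 0.1821, 0.3227]
orientation: [-0.376, 3.119, 0.0]
contact_force: [1.3, -0.1, -1.2]
grip_width: 0.0169
gripper_force: 88.2
clock: 9.35
tcp_pos: [0.5759, 0.2085, 0.3226]
orientation: [0.378, -3.119, 0.0]
contact_force: [0.3, -0.8, -1.3]
grip_width: 0.017
gripper_force: 88.1
[0.57592992 0.20847906 0.3226419 ] [ 0.34637809 -0.77284597 -1.3259088 ]
6.614687143918152e-05 0.040362074022251136 -0.1057418955372155
```

View pics/w4.png

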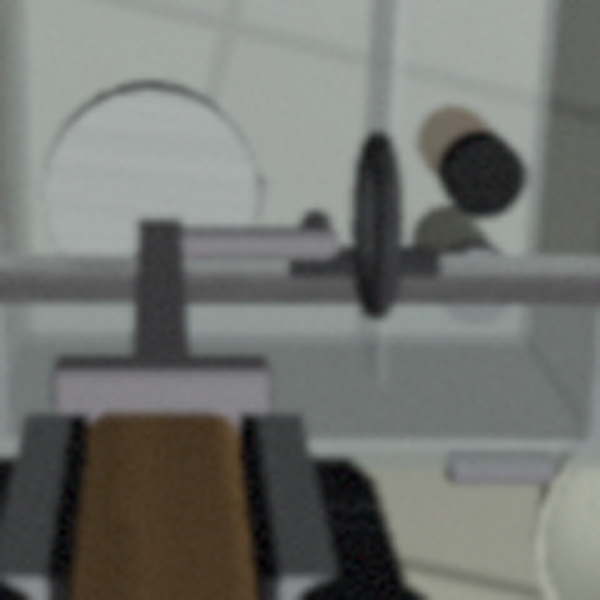

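The ring is at crop (378,225) and the prong's tip at (335,240), about 10 mm short of it and aligned. Insert, then lower.

```bash

python3 -m crank '[[[0,0.5,0],[0,0,0]],[[0,0.5,0],[0,0,0]],[[0,0.2,0],[0,0,0]],[[0,0,0],[0,0,0]]]'
python3 -m crank '[[[0,0.5,0],[0,0,0]],[[0,0.5,0],[0,0,0]],[[0,0.3,0],[0,0,0]],[[0,0,0],[0,0,0]],[[0,0,0],[0,0,0]]]'
python3 -m crank '[[[0,0,0.4],[0,0,0]],[[0,0,0.4],[0,0,0]],[[0,0,0.3],[0,0,0]],[[0,0,0],[0,0,0]],[[0,0,0],[0,0,0]]]'
python3 - <<'E'
from h import *
o,im,d,m=grab("wrist")
c=cv2.resize(im[150:270,220:340],(600,600),interpolation=cv2.INTER_CUBIC)
cv2.imwrite("pics/w5.png",c[:,:,::-1]);print(o["tcp_pos"],o["contact_force"])
yaw=.24;ex=np.array([np.cos(yaw),np.sin(yaw),0]);ey=np.array([-ex[1],ex[0],0]);D=np.array([.5664,.2477,.2169])-o["tcp_pos"];print(D@ex,D@ey,D[2])
E
```

```text
clock: 9.8
tcp_pos: [0.573, 0.2205, 0.3226]
orientation: [0.378, -3.119, -0.0]
contact_force: [0.4, -0.6, -1.6]
grip_width: 0.0171
gripper_force: 88.1
clock: 10.3
tcp_pos: [0.5701, 0.2325, 0.3226]
orientation: [0.377, -3.119, 0.0]
contact_force: [-0.7, -0.5, -1.1]
grip_width: 0.0168
gripper_force: 88.1
clock: 10.8
tcp_pos: [0.5701, 0.2324, 0.3115]
orientation: [0.376, -3.119, 0.0]
contact_force: [0.7, -0.4, -1.0]
grip_width: 0.0172
gripper_force: 88.1
[0.57009045 0.23241724 0.31153494] [ 0.67848781 -0.43090892 -1.03650084]
4.808091573439161e-05 0.01572195863398075 -0.09463494337679604
```

View pics/w5.png

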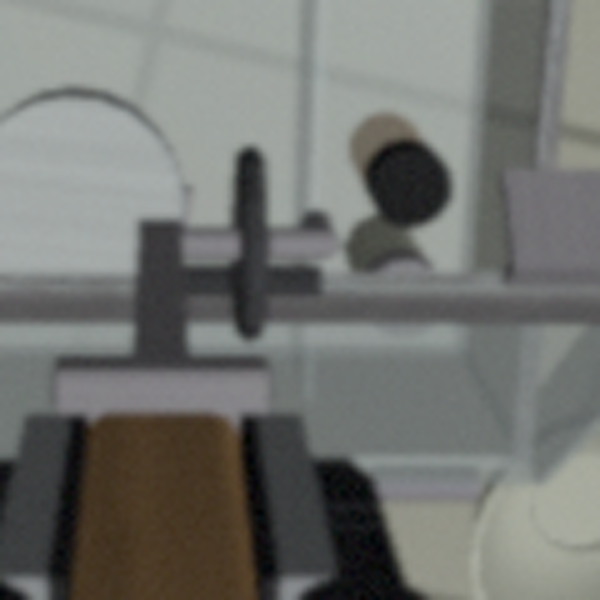

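The hook is through the ring: ring at crop (250,240), midway between the shaft (160) and the tip (315). Start the pull along the hinge arc.

```bash

python3 -m crank '[[[0,0,0.3],[0,0,0]],[[0,0,0.2],[0,0,0]],[[0.25,0,0.2],[0,0,0]],[[0.2,0,0.2],[0,0,0]],[[0,0,0],[0,0,0]]]'
python3 -m crank '[[[0.3,0,0.25],[0,0,0]],[[0.3,0,0.3],[0,0,0]],[[0.28,0,0.3],[0,0,0]],[[0.3,0,0.37],[0,0,0]],[[0,0,0],[0,0,0]]]'
```

```text
clock: 11.35
tcp_pos: [0.5654, 0.2314, 0.3026]
orientation: [0.377, -3.119, -0.0]
contact_force: [-0.1, -1.0, -1.0]
grip_width: 0.0172
gripper_force: 88.1
clock: 11.85
tcp_pos: [0.5535, 0.2284, 0.2898]
orientation: [0.376, -3.118, 0.001]
contact_force: [-0.4, 0.5, 0.2]
grip_width: 0.0172
gripper_force: 88.2
```

```bash

python3 -m crank '[[[0.32,0,0.37],[0,0,0]],[[0.31,0,0.37],[0,0,0]],[[0.31,0,0.38],[0,0,0]],[[0.31,0,0.39],[0,0,0]],[[0,0,0],[0,0,0]]]'
python3 -m crank '[[[0.3,0,0.42],[0,0,0]],[[0.27,0,0.42],[0,0,0]],[[0.25,0,0.42],[0,0,0]],[[0.22,0,0.42],[0,0,0]],[[0.21,0,0.42],[0,0,0]]]'
python3 -m crank '[[[0.22,0,0.45],[0,0,0]],[[0.2,0,0.45],[0,0,0]],[[0.18,0,0.45],[0,0,0]],[[0.16,0,0.45],[0,0,0]],[[0.16,0,0.46],[0,0,0]]]'
```

```text
clock: 12.35
tcp_pos: [0.5412, 0.2254, 0.2747]
orientation: [0.376, -3.117, 0.001]
contact_force: [0.2, 0.6, -1.0]
grip_width: 0.0169
gripper_force: 88.2
clock: 12.85
tcp_pos: [0.53, 0.2227, 0.2542]
orientation: [-0.376, 3.118, 0.0]
contact_force: [2.5, 1.1, 2.7]
grip_width: 0.0165
gripper_force: 88.4
clock: 13.35
tcp_pos: [0.5213, 0.2206, 0.2316]
orientation: [-0.376, 3.118, 0.0]
contact_force: [2.3, 0.6, 1.5]
grip_width: 0.0169
gripper_force: 88.6
```

```bash

python3 -m crank '[[[0.13,0,0.45],[0,0,0]],[[0.12,0,0.45],[0,0,0]],[[0.09,0,0.35],[0,0,0]],[[0.08,0,0.3],[0,0,0]],[[0,0,0],[0,0,0]]]'
```

```text
clock: 13.85
tcp_pos: [0.5168, 0.2194, 0.2159]
orientation: [0.376, -3.118, 0.0]
contact_force: [2.7, 0.8, 2.5]
grip_width: 0.017
gripper_force: 88.6
```

```bash

python3 -m crank '[[[-0.3,0,0.05],[0,0,0]],[[-0.25,0,0.05],[0,0,0]],[[0,0,0],[0,0,0]]]' | egrep 'clock|tcp|contact'
python3 -m crank '[[[0,0,0.15],[0,0,0]],[[0,0,0.15],[0,0,0]],[[0,0,0],[0,0,0]]]'| egrep 'clock|tcp|contact'
python3 -m crank '[[[0.02,0,0.1],[0,0,0]],[[0,0,0.1],[0,0,0]],[[0,0,0],[0,0,0]]]'| egrep 'clock|tcp|contact'
```

```text
clock: 14.15
tcp_pos: [0.5206, 0.2203, 0.2143]
contact_force: [-4.2, -0.5, 3.2]
clock: 14.45
tcp_pos: [0.5206, 0.2203, 0.2113]
contact_force: [-4.2, -0.8, 2.3]
clock: 14.75
tcp_pos: [0.5206, 0.2203, 0.2095]
contact_force: [-5.1, -1.4, 3.9]
```

```bash

python3 -m crank '[[[0.25,0,0],[0,0,0]],[[0,0,0],[0,0,0]],[[0,0,0],[0,0,0]]]' | egrep 'clock|tcp|contact'
python3 -m crank '[[[0,0,0.1],[0,0,0]],[[0,0,0],[0,0,0]]]'| egrep 'clock|tcp|contact'
python3 -m crank '[[[0.0,0,0.1],[0,0,0]],[[0,0,0],[0,0,0]]]'| egrep 'clock|tcp|contact'
```

```text
clock: 15.05
tcp_pos: [0.5197, 0.2201, 0.2102]
contact_force: [-2.5, -1.0, 0.8]
clock: 15.25
tcp_pos: [0.5197, 0.2201, 0.2093]
contact_force: [-2.9, -0.7, 3.7]
clock: 15.45
tcp_pos: [0.5196, 0.2201, 0.2082]
contact_force: [-2.5, -0.8, 3.2]
```

```bash

python3 -m crank '[[[0.15,0,0],[0,0,0]],[[0,0,0],[0,0,0]]]' | egrep 'clock|tcp|contact'
python3 -m crank '[[[0,0,0.1],[0,0,0]],[[0,0,0],[0,0,0]]]'| egrep 'clock|tcp|contact'
python3 -m crank '[[[0.0,0,0.1],[0,0,0]],[[0,0,0],[0,0,0]]]'| egrep 'clock|tcp|contact'
```

```text
clock: 15.65
tcp_pos: [0.5188, 0.2199, 0.2084]
contact_force: [-0.3, -0.3, 0.5]
clock: 15.85
tcp_pos: [0.5188, 0.2199, 0.2075]
contact_force: [-1.0, -1.0, 2.7]
clock: 16.05
tcp_pos: [0.5188, 0.2199, 0.2067]
contact_force: [-1.0, -1.3, 6.4]
```

```bash

python3 -m crank '[[[0,0,0],[0,0,0]]]'| egrep 'clock|tcp|contact'
python3 -m crank '[[[0,0,0.08],[0,0,0]],[[0,0,0],[0,0,0]]]'| egrep 'clock|tcp|contact'
python3 -m crank '[[[0.0,0,0.08],[0,0,0]],[[0,0,0],[0,0,0]]]'| egrep 'clock|tcp|contact'
```

```text
clock: 16.15
tcp_pos: [0.5188, 0.2199, 0.2067]
contact_force: [-0.9, -1.8, 5.6]
clock: 16.35
tcp_pos: [0.5189, 0.2199, 0.2063]
contact_force: [-1.1, -1.3, 7.7]
clock: 16.55
tcp_pos: [0.5189, 0.2199, 0.2056]
contact_force: [-1.7, -1.4, 8.7]
```

```bash

python3 -m crank '[[[0,0,0.07],[0,0,0]],[[0,0,0],[0,0,0]]]'| egrep 'clock|tcp|contact'
```

```text
clock: 16.75
tcp_pos: [0.5189, 0.2199, 0.2049]
contact_force: [-2.0, -1.6, 7.5]
```

```bash

python3 -m crank '[[[0,0,0.06],[0,0,0]],[[0,0,0],[0,0,0]]]'| egrep 'clock|tcp|contact'
```

```text
clock: 16.95
tcp_pos: [0.5189, 0.2199, 0.2044]
contact_force: [-1.9, -1.0, 8.1]
```

```bash

for i in 1 2; do :; done
python3 -m crank '[[[0,0,0.06],[0,0,0]],[[0,0,0],[0,0,0]]]'| egrep 'tcp|contact'
python3 -m crank '[[[0,0,0.06],[0,0,0]],[[0,0,0],[0,0,0]]]'| egrep 'tcp|contact'
```

```text
tcp_pos: [0.5188, 0.2199, 0.2038]
contact_force: [-1.5, -2.2, 9.1]
tcp_pos: [0.5188, 0.2199, 0.2032]
contact_force: [-2.3, -1.6, 9.0]
```

```bash

python3 -m crank '[[[0,0,0.06],[0,0,0]],[[0,0,0],[0,0,0]]]'| egrep 'tcp|contact'
```

```text
tcp_pos: [0.5186, 0.2199, 0.2022]
contact_force: [-1.1, -0.9, 5.4]
```

```bash

python3 -m crank '[[[0,0,0.07],[0,0,0]],[[0,0,0],[0,0,0]]]'| egrep 'tcp|contact'
python3 -m crank '[[[0,0,0.07],[0,0,0]],[[0,0,0],[0,0,0]]]'| egrep 'tcp|contact'
```

```text
tcp_pos: [0.5185, 0.2198, 0.2011]
contact_force: [-1.1, -2.3, 3.5]
tcp_pos: [0.5185, 0.2198, 0.2003]
contact_force: [-0.2, -1.1, 4.0]
```

```bash

python3 -m crank '[[[0,0,0.07],[0,0,0]],[[0,0,0],[0,0,0]]]'| egrep 'tcp|contact'
python3 -m crank '[[[0,0,0.07],[0,0,0]],[[0,0,0],[0,0,0]]]'| egrep 'tcp|contact'
```

```text
tcp_pos: [0.5184, 0.2198, 0.1995]
contact_force: [-0.8, -0.5, 4.5]
tcp_pos: [0.5183, 0.2198, 0.1987]
contact_force: [0.0, -0.1, 3.7]
```

```bash

python3 -m crank '[[[0,0,0.05],[0,0,0]],[[0,0,0],[0,0,0]]]'| egrep 'tcp|contact'
python3 -m crank '[[[0,0,0.05],[0,0,0]],[[0,0,0],[0,0,0]]]'| egrep 'tcp|contact'
```

```text
tcp_pos: [0.5183, 0.2198, 0.1981]
contact_force: [-0.1, -1.2, 2.9]
tcp_pos: [0.5183, 0.2198, 0.1976]
contact_force: [-0.1, -1.1, 2.7]
```

```bash

python3 -m crank '[[[0,0,0.05],[0,0,0]],[[0,0,0],[0,0,0]]]'| egrep 'tcp|contact'
```

```text
tcp_pos: [0.5183, 0.2198, 0.1973]
contact_force: [-0.4, -0.9, 2.9]
```

```bash

python3 -m crank '[[[0,0,0.05],[0,0,0]],[[0,0,0],[0,0,0]]]'| egrep 'tcp|contact'
```

```text
tcp_pos: [0.5183, 0.2198, 0.1968]
contact_force: [0.4, 0.0, 3.1]
```

```bash

python3 -m crank '[[[0,0,0.05],[0,0,0]],[[0,0,0],[0,0,0]]]'| egrep 'tcp|contact'
```

```text
tcp_pos: [0.5183, 0.2198, 0.1962]
contact_force: [-0.2, -1.0, 3.5]
```

```bash

python3 -m crank '[[[0,0,0.04],[0,0,0]],[[0,0,0],[0,0,0]]]'| egrep 'tcp|contact'
```

```text
tcp_pos: [0.5183, 0.2198, 0.1958]
contact_force: [-0.1, -0.6, 4.3]
```

```bash

python3 -m crank '[[[0,0,0.04],[0,0,0]],[[0,0,0],[0,0,0]]]'| egrep 'tcp|contact'
```

```text
tcp_pos: [0.5183, 0.2198, 0.1957]
contact_force: [-0.4, -1.3, 5.5]
```

The stop is felt. Ease off and see if the latch holds.

```bash

python3 -m crank '[[[0,0,-0.1],[0,0,0]],[[0,0,-0.1],[0,0,0]],[[0,0,-0.1],[0,0,0]],[[0,0,0],[0,0,0]]]'| egrep 'tcp|contact'
python3 -m crank '[[[0,0,-0.1],[0,0,0]],[[0,0,-0.1],[0,0,0]],[[0,0,-0.1],[0,0,0]],[[0,0,0],[0,0,0]]]'| egrep 'tcp|contact'
```

```text
tcp_pos: [0.5178, 0.2197, 0.198]
contact_force: [-0.5, -0.3, -1.0]
tcp_pos: [0.5183, 0.2198, 0.2016]
contact_force: [-0.1, -0.1, -1.0]
```

Latched, with no load at z 0.198–0.2016. Raise to the exit height and check with the camera.

```bash

python3 -m crank '[[[0,0,-0.4],[0,0,0]],[[0,0,-0.4],[0,0,0]],[[0,0,-0.4],[0,0,0]],[[0,0,0],[0,0,0]],[[0,0,0],[0,0,0]]]'| egrep 'clock|tcp|contact'
python3 - <<'E'
from h import *
o,im,d,m=grab("wrist");np.savez("wrist6.npz",im=im,d=d,pos=o["tcp_pos"],ori=o["orientation"])
c=cv2.resize(im[150:270,220:340],(600,600),interpolation=cv2.INTER_CUBIC);cv2.imwrite("pics/w6.png",c[:,:,::-1])
P=cloud("wrist",m,o,d);g=im.astype(int).sum(2)
yaw=.24;ex=np.array([np.cos(yaw),np.sin(yaw),0]);ey=np.array([-ex[1],ex[0],0]);q=(P-o["tcp_pos"])@np.c_[ex,ey,[0,0,1]]
k=(d>0)&(abs(q[...,1]-.0155)<.006)&(abs(q[...,0])<.03)&(abs(q[...,2]+.105)<.03)
a=q[k];print(k.sum(),np.percentile(a,[2,98],axis=0).round(4))
h=np.hypot(a[:,0],a[:,2]+.1055); 
from scipy.optimize import least_squares
s=least_squares(lambda p:np.hypot(a[:,0]-p[0],a[:,2]-p[1])-.0155,[0,-.1055],loss="soft_l1",f_scale=.002);print(s.x.round(4))
E
```

```text
clock: 21.05
tcp_pos: [0.5183, 0.2199, 0.2137]
contact_force: [-0.3, 0.6, -0.4]
426 [[-0.018   0.0102 -0.1201]
 [ 0.0244  0.0207 -0.0874]]
[ 0.0009 -0.1043]
```

View pics/w6.png

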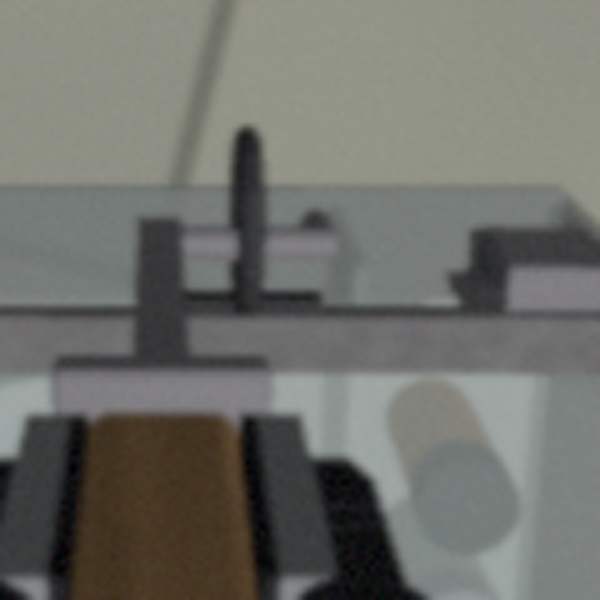

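The lid is shut. The ring is at crop (248,220), with the prong about 5 mm above its centre and clear. Withdraw along -y.

```bash

python3 -m crank '[[[0,0,-0.1],[0,0,0]],[[0,-0.4,0],[0,0,0]],[[0,-0.4,0],[0,0,0]],[[0,-0.4,0],[0,0,0]],[[0,0,0],[0,0,0]]]'| egrep 'clock|tcp|contact'
python3 -m crank '[[[0,-0.6,0],[0,0,0]],[[0,-0.7,0],[0,0,0]],[[0,-1,0],[0,0,0]],[[0,-1,0],[0,0,0]],[[0,0,0],[0,0,0]]]'| egrep 'clock|tcp|contact'
python3 -m crank '[[[1,-1,0],[0,0,0]],[[0,0,-4],[0,0,0]],[[0,0,-4],[0,0,0]],[[0,0,-4],[0,0,0]],[[0,0,0],[0,0,0]]]'| egrep 'clock|tcp|contact'
```

```text
clock: 21.6
tcp_pos: [0.5214, 0.207, 0.2144]
contact_force: [-0.1, 0.5, -1.0]
clock: 22.1
tcp_pos: [0.5296, 0.1736, 0.2145]
contact_force: [1.2, -0.0, -1.5]
clock: 22.6
tcp_pos: [0.5237, 0.1647, 0.3406]
contact_force: [0.3, 0.0, -1.1]
```

```bash

python3 -m crank '[[[0,-4,0],[0,0,0.065]],[[0,-5,0],[0,0,0.065]],[[0,-5,0],[0,0,0]],[[0,-5,0],[0,0,0]],[[0,-5,0],[0,0,0]]]' | grep tcp
python3 -m crank '[[[0,-5,0],[0,0,0]],[[0,-5,0],[0,0,0]],[[0,-3,0],[0,0,0]],[[0,0,0],[0,0,0]],[[0,0,0],[0,0,0]]]' | grep tcp
python3 go.py 0.517 -0.2263 0.1456 96.3
python3 - <<'E'
from h import *
o,im,d,m=grab("wrist");P=cloud("wrist",m,o,d); R=Ro.from_rotvec(o["orientation"]).as_matrix(); q=(P-o["tcp_pos"])@R
k=(d>0)&(abs(q[...,0])<.02)&(abs(q[...,1]-.02)<.012)&(abs(q[...,2]-.1)<.02); a=q[k]
print("prong in tool: n",k.sum(),"x",np.median(a[:,0]).round(4),"z pct",np.percentile(a[:,2],[5,50]).round(4),"fit x(y)",np.polyfit(a[:,1],a[:,0],1).round(3),"z(y) of top",np.polyfit(a[a[:,2]<.1][:,1],a[a[:,2]<.1][:,2],1).round(3))
k=(d>0)&(abs(q[...,0])<.015)&(abs(q[...,1])<.006)&(q[...,2]>.05)&(q[...,2]<.1);a=q[k];print("shaft y",np.polyfit(a[:,2],a[:,1],1).round(3),np.median(a,0).round(4))
k=(d>0)&(abs(P[...,2]-.01)<.005)&(abs(P[...,0]-.6)<.08)&(abs(P[...,1]+.215)<.08)&(cv2.cvtColor(im,cv2.COLOR_RGB2HSV)[...,1]>110)
print("foot",k.sum(),cv2.minAreaRect((P[k][:,:2]*1000).astype(np.float32)))
k=(d>0)&(abs(P[...,2]-.125)<.004)&(abs(P[...,0]-.6)<.06)&(abs(P[...,1]+.215)<.03);print("arms",k.sum(),cv2.minAreaRect((P[k][:,:2]*1000).astype(np.float32)) if k.sum()>3 else 0)
E
```

```text
tcp_pos: [0.5553, -0.0752, 0.3339]
tcp_pos: [0.5698, -0.2027, 0.3336]
shift cm [ 5.48 -1.8  18.8 ] turn [ 0.001 -0.001 -0.001] t 23.6 F [ 0.12  1.17 -1.38]
prong in tool: n 177 x -0.0003 z pct [0.096  0.0973] fit x(y) [ 0.035 -0.001] z(y) of top [0.015 0.097]
shaft y [ 0.012 -0.   ] [0.0026 0.0006 0.0716]
foot 2825 ((599.31005859375, -218.19775390625), (107.80786895751953, 97.14044189453125), 7.242669582366943)
arms 666 ((612.7438354492188, -216.5495147705078), (66.42265319824219, 33.01983642578125), 6.176259994506836)
```

```bash

python3 -m crank '[[[3,-1,0],[0,0,0]],[[2.5,-0.8,0],[0,0,0]],[[0,0,4],[0,0,0]],[[0,0,4],[0,0,0]],[[0,0,4],[0,0,0]]]' | grep tcp
python3 -m crank '[[[0,0,4],[0,0,0]],[[0,0,2.5],[0,0,0]],[[0,0,0],[0,0,0]],[[0,0,0],[0,0,0]],[[0,0,0],[0,0,0]]]' | grep tcp
python3 go.py 0.517 -0.2264 0.146 96.3; python3 go.py 0.6066 -0.2164 0.146 96.3
```

```text
tcp_pos: [0.5182, -0.2241, 0.2136]
tcp_pos: [0.5194, -0.226, 0.1514]
shift cm [ 0.24 -0.01  0.54] turn [-0.001  0.003  0.001] t 24.65 F [ 0.86  0.13 -0.88]
shift cm [-8.77 -0.01  0.57] turn [-0.001  0.003  0.001] t 24.65 F [ 0.86  0.13 -0.88]
```

```bash

python3 -m crank '[[[0,0,0.45],[0,0,0]],[[-1.5,0,0],[0,0,0]],[[-1.5,0,0],[0,0,0]],[[-1.5,0,0],[0,0,0]],[[0,0,0],[0,0,0]]]' | egrep 'tcp|contact'
python3 -m crank '[[[-1.5,0,0],[0,0,0]],[[-1.5,0,0],[0,0,0]],[[-1.2,0,0],[0,0,0]],[[0,0,0],[0,0,0]],[[0,0,0],[0,0,0]]]' | egrep 'tcp|contact'
python3 go.py 0.6066 -0.2164 0.1399 96.3
```

```text
tcp_pos: [0.5652, -0.2206, 0.1459]
contact_force: [-0.8, -0.5, -0.8]
tcp_pos: [0.6037, -0.217, 0.1449]
contact_force: [-0.1, -0.2, -0.5]
shift cm [-0.29  0.03  0.5 ] turn [ 0.    -0.001  0.   ] t 25.65 F [-0.08 -0.16 -0.46]
```

```bash

python3 -m crank '[[[0,0,0.2],[0,0,0]],[[0,0,0.2],[0,0,0]],[[0,0,0.05],[0,0,0]],[[0,0,0],[0,0,0]],[[0,0,0],[0,0,0]]]' | egrep 'tcp|contact'
python3 -m crank '[[[0,0,0],[0,0,0]],[[0,0,0],[0,0,0]]]' | egrep 'tcp|contact'
```

```text
tcp_pos: [0.6043, -0.2168, 0.1405]
contact_force: [0.1, -0.4, -0.9]
tcp_pos: [0.6045, -0.2168, 0.1405]
contact_force: [0.7, -0.4, -0.5]
```

```bash

python3 -m crank '[[[0,0,0.05],[0,0,0]],[[0,0,0],[0,0,0]],[[0,0,0],[0,0,0]]]' | egrep 'tcp|contact'
python3 -m crank '[[[0,0,0.04],[0,0,0]],[[0,0,0],[0,0,0]],[[0,0,0],[0,0,0]]]' | egrep 'tcp|contact'
```

```text
tcp_pos: [0.6044, -0.2168, 0.14]
contact_force: [-0.1, -0.3, -1.2]
tcp_pos: [0.6044, -0.2168, 0.1399]
contact_force: [-2.1, 0.8, 3.4]
```

Seated (supporting force felt). Open and back away upward.

```bash

python3 -m crank '[[[0,0,0],[0,0,0]],[[0,0,0],[0,0,0]],[[0,0,0],[0,0,0]],[[0,0,0],[0,0,0]],[[0,0,0],[0,0,0]]]' 8.5 | egrep 'tcp|contact|width'
python3 -m crank '[[[0,0,0],[0,0,0]],[[0,0,0],[0,0,0]],[[0,0,-1],[0,0,0]],[[0,0,-3],[0,0,0]],[[0,0,-4],[0,0,0]]]' | egrep 'tcp|contact|width'
python3 -m crank '[[[0,0,-4],[0,0,0]],[[0,0,-3],[0,0,0]],[[0,0,0],[0,0,0]],[[0,0,0],[0,0,0]],[[0,0,0],[0,0,0]]]' | egrep 'clock|tcp'
python3 - <<'E'
from h import *
o,im,d,m=grab("wrist");P=cloud("wrist",m,o,d)
k=(d>0)&(abs(P[...,2]-.181)<.006)&(abs(P[...,0]-.6)<.04)&(abs(P[...,1]+.215)<.04)
print("handle top",k.sum(),cv2.minAreaRect((P[k][:,:2]*1000).astype(np.float32)),P[k].mean(0))
o,t,d2,m2=grab("top"); Q=cloud("top",m2,o,d2); k=(d2>0)&(abs(Q[...,0]-.6)<.13)&(abs(Q[...,1]-.26)<.11)
print("organiser max z",np.percentile(Q[k][:,2],[50,99]).round(3))
cv2.imwrite("pics/end.png",np.hstack([cv2.resize(im[100:300,150:350],(400,400)),cv2.resize(t[120:220,100:200],(400,400))])[:,:,::-1])
E
```

```text
tcp_pos: [0.6045, -0.2168, 0.1395]
contact_force: [-0.0, 0.8, 0.0]
grip_width: 0.085
tcp_pos: [0.6032, -0.2164, 0.2193]
contact_force: [-0.5, 0.3, -0.1]
grip_width: 0.0846
clock: 28.45
tcp_pos: [0.6038, -0.2165, 0.2886]
handle top 343 ((605.1325073242188, -215.71653747558594), (17.552562713623047, 17.295316696166992), 6.535045623779297) [ 0.60443858 -0.21577557  0.18058356]
organiser max z [0.096 0.113]
```

View pics/end.png

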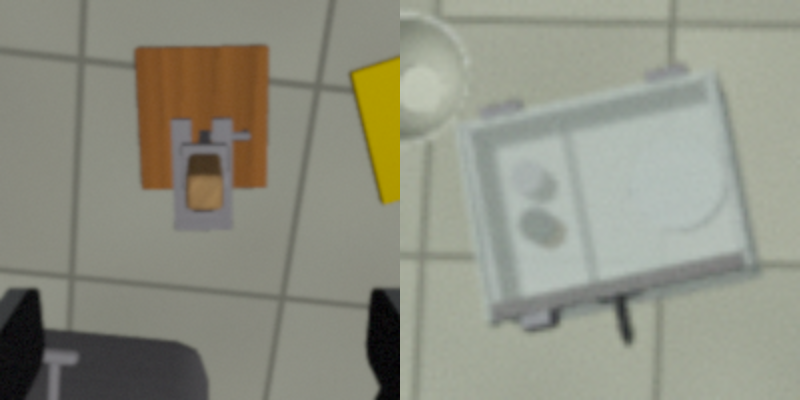

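On the left the pole hangs in the slot, handle at (205,185) with its top at 181 mm. On the right the lid is shut, the ring is at (622,320) and the organiser reads about 96 mm high.

```bash
python3 -c "
from bench import r
print(r.hand_in())"
```

```text
the job is handed in; nothing more can be done
None
```

The lid is pulled down and latched, the pole hangs back in its bracket, and the job was handed in at about 28 s; the highest pull I measured at the wrist was about 10–11 N, against the 18 N limit.

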